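Turn the egg photographing turntable to the next marked angle

ROBOT

A 6-joint arm with a two-finger parallel gripper is mounted at the origin on the work surface. World frame = base frame: x ahead of the robot, y to its left, z up, the work surface at z = 0. Lengths are in m, angles in rad, forces in N, time in s.
With the tool pointing down it reaches from about 0.3 to 0.825 m from the base axis. Payload 5.4 kg.
Tool frame: the origin (TCP) lies at the very end of the fingers, on their centre line; the grasp point (between the pads) lies 19 mm behind it; z points along the fingers, y is the line along which they close (so a half turn about z gives the same grasp; the last joint's range is limited). The gripper opens to 92 mm and grips with 3 to 60 N. Pads are 20 mm wide; open, the fingers measure 128 mm over their backs; the gripper's body (75 mm by 189 mm) begins 69 mm behind the grasp point.
Start: joints at [-1.332, 0.158, 1.597, -0, 1.386, -0.21], TCP at [0.249, -0.518, 0.215] pointing down, gripper open.
Joint ranges: [-2.91, 2.91], [-0.94, 2.29], [0.18, 2.7], [-1.29, 4.43], [0.17, 2.64], [-3, 3]. Speed limits (rad/s): [2.57, 2.57, 3.14, 3.14, 3.14, 3.14].

INTERFACE

Orientations are given as a rotation vector (axis times angle).
In Python, from workcell import bot gives the robot as it stands. Calls block until the motion is done:
- bot.goto(position, orientation): joint-space move of the TCP to a pose.
- bot.line_to(position, rot=None, max_speed=0.15): straight line of the TCP; rot=None keeps the orientation; max_speed is the mean speed in m/s.
- bot.set_joints(angles): joint-space move.
- bot.set_gripper(opening, newtons=None): opening from 0.0 (shut) to 1.0 (fully open); newtons is the grip in N (None keeps the last); returns when the fingers have stopped.
- bot.hold(seconds).
- bot.inverse_kinematics(position, orientation): joint angles nearest the present ones, or None.
- bot.read_camera(name): name is "side" or "top"; returns a dict with "pixels" (480x640x3 uint8, blue, green, red), "fx", "fy", "cx", "cy" (pixels), "R" (3x3) and "t" (3): a world point X has camera coordinates R X + t. Camera axes: x right, y down, z forward; pixel columns grow to the right and rows downward; lengths in m; the calibration is good to about 2 mm. A picture is of the moment at which its call begins. There is no depth.
A pose or a line that the arm cannot do raises bot.MotionError and nothing moves.
- bot.job_done(): hands the job in; it is judged then, once.
Readings, each from a call of its own:
- bot.current_clock(): time.
- bot.current_joints(): joint angles.
- bot.current_joint_vel(): joint speeds.
- bot.current_effort(): joint torques, N m.
- bot.current_ee_pos(): TCP position.
- bot.current_tool_rot(): TCP orientation.
- bot.current_contact_force(): force on the tool from outside, world axes, zero at the start.
- bot.current_ft_torque(): the same for the moment, N m.
- bot.current_opening(): opening from 0.0 (shut) to 1.0 (fully open).
- bot.current_grip_force(): force on a finger pad.
Only numpy, scipy, OpenCV 4.12 (cv2) and the standard library are available. Lean on these libraries where they do the work, as an engineer would, in place of code of your own. Each camera call takes 0.05 s, during which the arm holds its last target. There are 200 camera calls.

TASK

Turn the egg turntable for the next photograph: with a fingertip, push the steel peg on the black dial round until the white index mark on the dial lines up with the dark tapered pointer of the clip on the scale ring (not with the plain clip that has no pointer), and leave it there. Only push: do not pinch the peg, do not touch the egg that stands in the cup on the dial or let it come out, and leave everything else on the table where it is.

Things in the scene. Friction and masses are not known exactly. Their poses are not given: they have to be found in the camera images.
- stage: Turntable base fixed to the table: aluminium disc, 256 mm across, its top (the scale ring with dark lines every 10 degrees) 26 mm above the table. Origin: on the dial's axis, at table height; z up.
- dial: Black dial, a disc 180 mm across that turns on the base about an upright axis, top 34 mm above the table. Origin: on the axis, 27 mm above the table; its +x axis runs along the index mark, outwards. It can be turned either way for more than a turn, with no stops nearby. It turns stiffly (about 0.12 N m of friction, some 2 N at the peg) and stays where it is left; no spring. At the start the mark is 70 degrees or more from the pointer.
- peg_foot (a point): Steel finger peg standing upright on the dial, turning with it: 14 mm diameter, 28 mm tall (from 34 to 62 mm above the table), its axis 66 mm from the dial's axis on the same radius as the index mark. This point: centre of its foot, on the dial's top.
- index_end (a point): Outer end of the dial's white index mark (a radial line 5 mm wide running from 31 mm from the axis, past the peg, to the rim), at the dial's rim, 90 mm from the axis, 34 mm above the table.
- pointer: Steel clip fixed on the rim of the scale ring, with a dark tapered pointer (about 22 mm long, 14 mm wide at the clip, 5 mm at its tip) reaching inwards to the dial; its centre line is the target line. Its block is 22 mm wide, from 114 to 138 mm from the axis, up to 34 mm above the table. Origin: on the dial's axis at table height; its +x axis runs along the pointer, outwards.
- pointer_end (a point): The point 90 mm from the dial's axis, on the dial's rim, that the pointer points at; when the mark is in line, point index_end is here.
- plain_clip: The same steel clip block without a pointer, elsewhere on the ring (last photograph's angle): not the target. Origin on the dial's axis at table height, its +x axis towards the clip.
- egg: Loose blown egg, 58 mm tall, 43 mm across, upright in a grey cup (53 mm across, 20 mm tall) at the middle of the dial, turning with it; its top is 96 mm above the table. Origin: its underside, 38 mm above the table. Not to be touched.
- specimen_box: Card box 85 x 70 x 34 mm with an egg in it, beside the turntable; the egg is 50 mm above the table at most. Origin: centre of its underside (loose bystander; leave it where it stands)
- brush: Dusting brush 140 mm long, lying beside the turntable, lower than 40 mm (loose bystander; leave it where it stands)
- loupe: Black eye loupe 38 mm across, 34 mm tall, beside the turntable (loose bystander; leave it where it stands)
- jar: Lidded jar 48 mm across, 55 mm tall (loose bystander; leave it where it stands)
- ruler: Wooden ruler 160 x 26 x 5 mm, lying flat (loose bystander; leave it where it stands)
- cup: White cup 56 mm across, 50 mm tall (loose bystander; leave it where it stands)

How it is judged:
At the end, for the whole second after the job is handed in: The outer end of the index mark is within 3.5 mm (about 2.2 degrees) of the point the pointer points at, the dial is at rest, and the egg still stands in its cup (horizontal distance between index_end and pointer_end below 0.0035 m and angular speed of dial below 0.03 rad/s and horizontal distance between egg and stage below 0.008 m and height (world z) of egg below 0.046 m and angle between egg's own z axis and vertical below 0.3 rad); the robot touches nothing.
It fails at once if the peg is pinched between the fingers (contact force between the fingers and dial above 0.5 N and horizontal distance between the grasp point and peg_foot below 0.009 m and height (world z) of the grasp point below 0.074 m).
It fails at once if the robot touches the egg (contact force between the arm and egg above 0.3 N).
It fails at once if the fingers touch the egg (contact force between the fingers and egg above 0.3 N).
It fails at once if the egg leaves its cup or tips (not (horizontal distance between egg and stage below 0.008 m and height (world z) of egg below 0.046 m and angle between egg's own z axis and vertical below 0.3 rad)).
It fails at once if something else on the table is moved by more than 15 mm (distance of any of specimen_box, brush, loupe, jar, ruler, cup from where it was at the start of the episode above 0.015 m).
It also fails if it takes over 54 s, if anything falls off the work surface, if the arm or the gripper's body presses on something with over 40 N, if the wrist force passes 120 N, or if a joint passes its speed limit or range.

## Working session

There is one attempt and no reset: what is moved stays moved. The work goes in short steps, each a Python script; the robot and the scene stay as the last script left them, time stands still between calls to the robot, and variables do not carry over. Pictures are saved under pics/ and viewed, at most 10 in all, crops included, and the job is handed in when it is done.

```bash
mkdir -p pics; ls; python3 - <<'E'
from workcell import bot
import cv2,pickle
for n in("top","side"):
    c=bot.read_camera(n);cv2.imwrite(f"pics/{n}0.png",c["pixels"]);pickle.dump(c,open(f"{n}0.pkl","wb"))
    print(n,c["fx"],c["cx"],c["cy"],c["R"],c["t"])
print(bot.current_tool_rot(),bot.current_clock())
E
```

```text
pics
top 597.3840389710656 319.4901078074269 240.7783500076451 [[-1.59276425e-02 -9.99872915e-01 -6.80879909e-04]
 [-9.95218807e-01  1.59191251e-02 -9.63644519e-02]
 [ 9.63630444e-02 -8.57234051e-04 -9.95345884e-01]] [0.02004557 0.47612647 1.40320061]
side 466.91062285209733 319.5132942038213 245.13929207647584 [[-0.84287348 -0.53763398  0.02267166]
 [-0.32468477  0.47452138 -0.81817435]
 [ 0.42912014 -0.6969786  -0.57452305]] [0.43031822 0.20255568 1.02002832]
[-3.06115958e+00 -6.98704731e-01  8.33074539e-05] 0.1
```

View pics/top0.png

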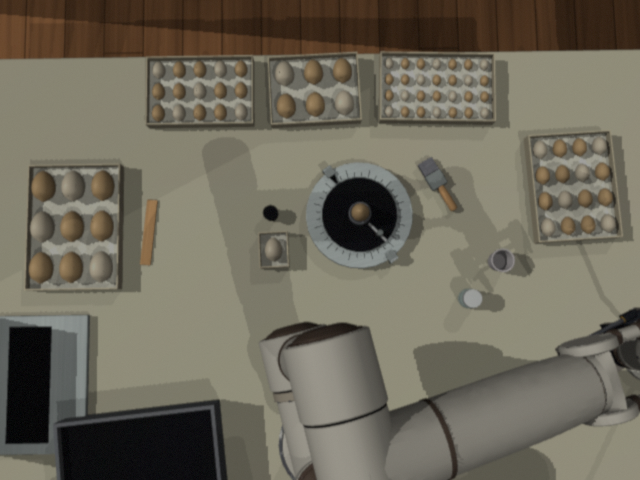

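View pics/side0.png

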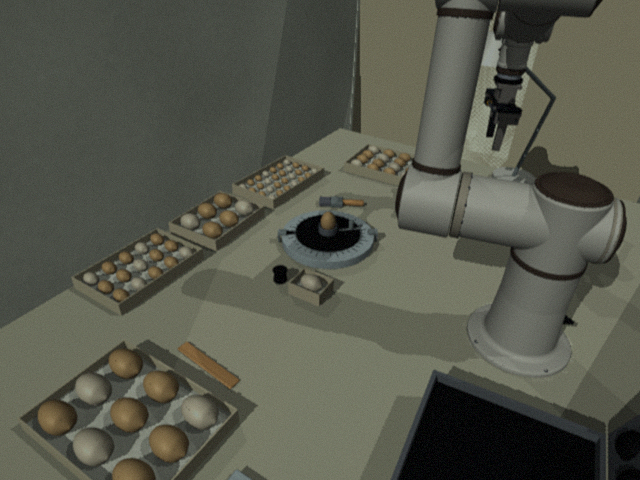

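The top view shows the turntable at about (359,215), the mark and peg towards (390,243), and clips at about (329,173) and (393,256). I'll zoom in and fit the dial.

```bash
cat > h.py <<'E'
import numpy as np, cv2
def ray(c,u,v,z):
    d=c["R"].T@np.array([(u-c["cx"])/c["fx"],(v-c["cy"])/c["fy"],1.]); o=-c["R"].T@c["t"]
    return o+d*(z-o[2])/d[2]
def proj(c,X):
    p=c["R"]@np.asarray(X,float)+c["t"]; return np.array([c["fx"]*p[0]/p[2]+c["cx"],c["fy"]*p[1]/p[2]+c["cy"]])
def crop(c,f,u0,v0,u1,v1,k): cv2.imwrite(f,cv2.resize(c["pixels"][v0:v1,u0:u1],None,fx=k,fy=k,interpolation=cv2.INTER_CUBIC))
E
python3 - <<'E'
import pickle;from h import *
c=pickle.load(open("top0.pkl","rb"));crop(c,"pics/topc.png",299,155,419,275,5)
g=cv2.cvtColor(c["pixels"],cv2.COLOR_BGR2GRAY)
m=np.zeros_like(g);m[155:275,299:419]=(g<40)[155:275,299:419]*255
cn=max(cv2.findContours(m,0,1)[0],key=cv2.contourArea)
P=np.array([ray(c,u,v,.034)[:2] for u,v in cn[:,0]])
# circle fit, robust, known radius
from scipy.optimize import least_squares
r=least_squares(lambda p:np.hypot(*(P-p[:2]).T)-p[2],[*P.mean(0),.09],loss='soft_l1',f_scale=.002)
print(r.x,len(P)); print(proj(c,[*r.x[:2],.034]))
E
```

```text
[ 0.538794   -0.08227914  0.08608385] 249
[358.8755665  213.59474155]
```

View pics/topc.png

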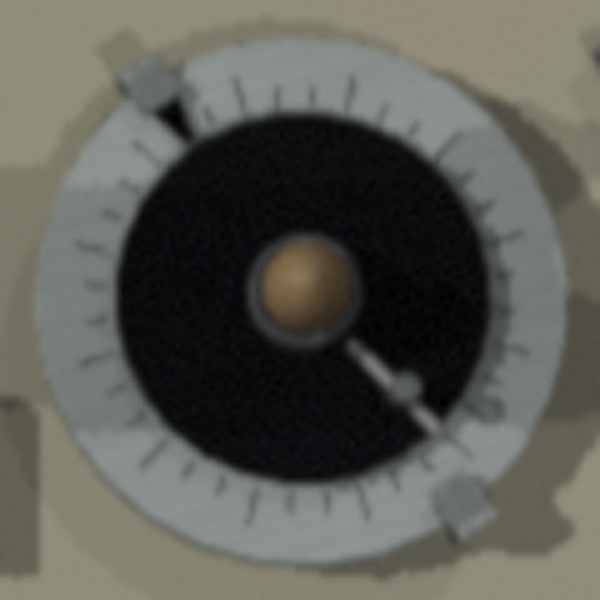

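The crop shows the clip with the dark pointer at upper left, crop (152,82) with its tip near (190,138). The mark and peg point to lower right, with the mark's end at (438,432). The plain clip is at (463,507). Next I'll measure the angles and check IK for both push directions.

```bash
cat >> h.py <<'E'
from scipy.optimize import least_squares
def gray(c): return cv2.cvtColor(c["pixels"],cv2.COLOR_BGR2GRAY).astype(np.float32)
def centre(c):  # dial rim: half-level crossing along rays, robust circle fit
    g=gray(c); p=np.array([.5388,-.0823])
    for _ in range(2):
        pts=[]
        for a in np.radians(np.arange(0,360,3)):
            r=np.arange(.08,.1,.0005)
            uv=np.array([proj(c,[p[0]+q*np.cos(a),p[1]+q*np.sin(a),.034]) for q in r],np.float32)
            s=cv2.remap(g,uv[:,:1],uv[:,1:],1)[:,0]
            if s[0]<45 and s[-1]>70:
                q=r[np.argmax(s>(s[0]+s[-1])/2)]; pts.append(p+q*np.array([np.cos(a),np.sin(a)]))
        pts=np.array(pts)
        f=least_squares(lambda x:np.hypot(*(pts-x[:2]).T)-x[2],[*p,.09],loss='soft_l1',f_scale=.001); p=f.x[:2]
    return f.x,len(pts)
def polar(c,p,r,a,z):  # rows radius, cols angle(deg)
    uv=np.array([[proj(c,[p[0]+q*np.cos(t),p[1]+q*np.sin(t),z]) for t in np.radians(a)] for q in r],np.float32)
    return cv2.remap(gray(c),uv[...,0].copy(),uv[...,1].copy(),1)
def mark(c,p):  # bright line on black dial
    a=np.arange(-180,180,.25);S=polar(c,p,np.arange(.076,.086,.001),a,.034).mean(0)
    k=a[S.argmax()]; a=np.arange(k-8,k+8,.1)
    out=[]
    for lo,hi in((.036,.054),(.077,.087)):
        S=polar(c,p,np.arange(lo,hi,.001),a,.034).mean(0); w=np.clip(S-S.min()-.3*np.ptp(S),0,None); out.append((w*a).sum()/w.sum())
    return out
E
python3 - <<'E'
import pickle;from h import *
from workcell import bot
from scipy.spatial.transform import Rotation as Ro
c=pickle.load(open("top0.pkl","rb"))
f,n=centre(c);p=f[:2];print("centre",f,n,"mark",mark(c,p))
a=np.arange(20,65,.2)
for z in(.028,.034):
  for lo,hi in((.094,.1),(.1,.106),(.106,.112)):
    S=polar(c,p,np.arange(lo,hi,.001),a,z).mean(0)
    k=a[S.argmin()];m=abs(a-k)<9;w=np.clip(75-S,0,None)*m;print("ptr",z,lo,S.min().round(),(w*a).sum()/w.sum(),a[w>0][[0,-1]])
# clip direction: outer block vs table beyond, image edges on radius 129..136
for z in (.034,):
    S=polar(c,p,np.arange(.118,.127,.001),np.arange(20,65,1.5),z).mean(0);print(S.round().astype(int))
for s in(1,-1):
  for flip in(0,180):
    js=[]
    for d in range(0,181,15):
      th=np.radians(-135+s*d);t=s*np.array([-np.sin(th),np.cos(th)])
      P=p+.066*np.array([np.cos(th),np.sin(th)])-.03*t
      R=Ro.from_euler('z',np.arctan2(t[1],t[0])-np.pi/2+np.radians(flip))*Ro.from_matrix(np.diag([-1,1,-1]))
      j=bot.inverse_kinematics([*P,.044],R.as_rotvec());js.append(None if j is None else round(float(j[5]),2))
    print(s,flip,js)
E
```

```text
centre [ 0.5379027  -0.08342003  0.08973989] 116 mark [np.float64(-136.18722174561222), np.float64(-136.31726295367466)]
ptr 0.028 0.094 30.0 33.94835978935909 [31.6 36.2]
ptr 0.028 0.1 13.0 33.96861286733552 [31.  36.6]
ptr 0.028 0.106 11.0 33.86377650372705 [30.4 37.2]
ptr 0.034 0.094 26.0 34.44173258229013 [32.  36.8]
ptr 0.034 0.1 11.0 34.390696157195855 [31.4 37.2]
ptr 0.034 0.106 14.0 34.29137946081351 [30.6 37.6]
[139 139 139 138 127 107  99 104 105 105 104 105 104 106 125 133 136 139
 140 140 139 139 140 141 141 140 140 141 139 132]
1 0 [0.31, 0.02, -0.25, -0.51, -0.77, -1.01, -1.25, -1.49, -1.72, -1.95, -2.18, -2.42, -2.65]
1 180 [-2.83, None, 2.89, 2.63, 2.37, 2.13, 1.89, 1.65, 1.42, 1.19, 0.96, 0.73, 0.49]
-1 0 [-2.87, -2.61, -2.34, -2.06, -1.77, -1.47, -1.16, -0.86, -0.56, -0.27, 0.01, 0.28, 0.54]
-1 180 [0.27, 0.53, 0.8, 1.09, 1.38, 1.67, 1.98, 2.28, 2.58, 2.87, None, -2.86, -2.6]
```

```bash
cat >> h.py <<'E'
from scipy.spatial.transform import Rotation as Ro
C=np.array([.5379,-.0834])
def pose(deg,gap,z=.042):  # tool so that its face is `gap` behind the peg (CCW push), nominal contact at gap 0
    th=np.radians(deg);t=np.array([-np.sin(th),np.cos(th)])
    P=C+.066*np.array([np.cos(th),np.sin(th)])-(.025+gap)*t
    return [*P,z],(Ro.from_euler('z',th)*Ro.from_matrix(np.diag([-1,1,-1]))).as_rotvec()
E
python3 - <<'E'
from h import *;from workcell import bot
bot.set_gripper(0.0,10)
bot.goto(*pose(-136.25,.013,.2)); print(bot.current_clock(),bot.current_joints())
bot.line_to(*pose(-136.25,.013,.042)[:1],max_speed=.12)
print(bot.current_clock(),bot.current_ee_pos(),bot.current_contact_force())
bot.line_to(*pose(-136.25,0),max_speed=.05)
mx=0
for i,d in enumerate(np.linspace(-136.25,26,34)[1:]):
    bot.line_to(*pose(d,0),max_speed=.07)
    F=bot.current_contact_force();
    if i%5==0:print(round(d),np.round(F,1),round(bot.current_clock(),1))
    if np.linalg.norm(F)>25: print("stop",d,F);break
E
```

```text
3.15 [-4.72166672e-01 -9.46553226e-02  1.88530016e+00 -2.59513040e-04
  1.35060028e+00  3.36299542e-01]
4.6167 [ 0.46458972 -0.10189197  0.04273673] [-0.00260539 -0.297366    0.59948754]
-131 [0.3 0.1 0.4] 5.3
-107 [0.5 0.2 0.1] 6.5
-82 [-0.4  0.6  0.4] 7.8
-58 [-0.9  0.8  0.7] 9.0
-33 [ 0.7 -0.8  0. ] 10.3
-8 [ 0.8 -0.   0. ] 11.5
16 [-0.2 -1.4  0.1] 12.8
```

```bash
cat >> h.py <<'E'
def look(bot,deg,f):
    bot.line_to(pose(deg,.012)[0],max_speed=.08)
    bot.line_to(pose(deg,.012,.17)[0],max_speed=.15)
    j=np.array(bot.current_joints()); j[0]-=.8; bot.set_joints(j); bot.hold(.2)
    c=bot.read_camera("top"); crop(c,f,269,125,449,275,4)
    print(centre(c),mark(c,C),bot.current_clock()); return c
E
python3 - <<'E'
from h import *;from workcell import bot
look(bot,26,"pics/l1.png")
E
```

```text
(array([ 0.53774915, -0.08341876,  0.08962756]), 116) [np.float64(23.22219838700153), np.float64(22.97382754955103)] 16.5833
```

View pics/l1.png

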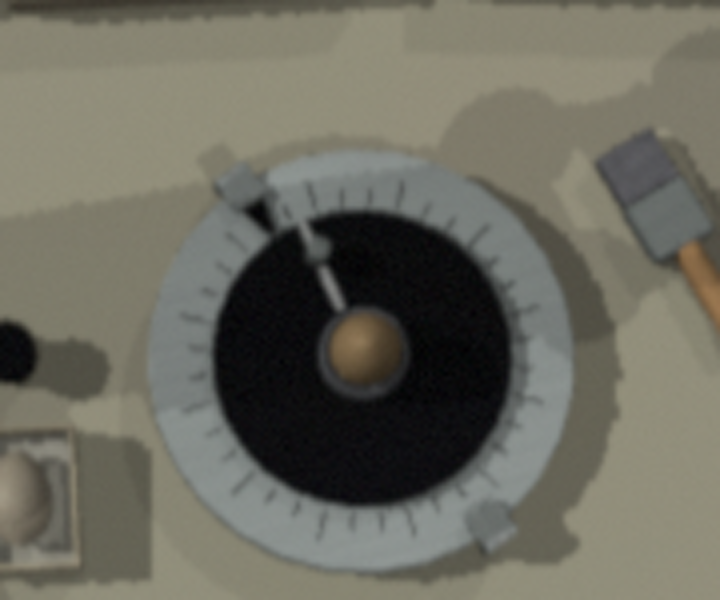

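The mark is now at 23.1°, 2.9° short of the commanded 26°. The picture shows it at crop (303,222), right of the pointer tip at (268,228), and the egg is upright in its cup. The target is 34.1°, so I'll command 37.0°.

```bash
python3 - <<'E'
from h import *;from workcell import bot
bot.goto(*pose(26,.012,.17)); bot.line_to(pose(26,.012)[0],max_speed=.12)
bot.line_to(*pose(26,0),max_speed=.05)
for d in (29,32,34.5,36,37.0): bot.line_to(*pose(d,0),max_speed=.04)
bot.hold(.3);print(bot.current_ee_pos(),pose(37,0)[0],bot.current_contact_force())
c=look(bot,37.0,"pics/l2.png")
a=np.arange(25,43,.2)
S=polar(c,C,np.arange(.1,.11,.001),a,.03).mean(0);w=np.clip(75-S,0,None);print((w*a).sum()/w.sum())
E
```

```text
[ 0.60570155 -0.06364993  0.04203349] [np.float64(0.6056553192419226), np.float64(-0.06364609622314714), 0.042] [ 0.26299916 -1.73865082  1.24585536]
(array([ 0.53768771, -0.08343974,  0.0895648 ]), 118) [np.float64(33.90100913523114), np.float64(33.69867425909743)] 24.8
33.95735796566969
```

View pics/l2.png

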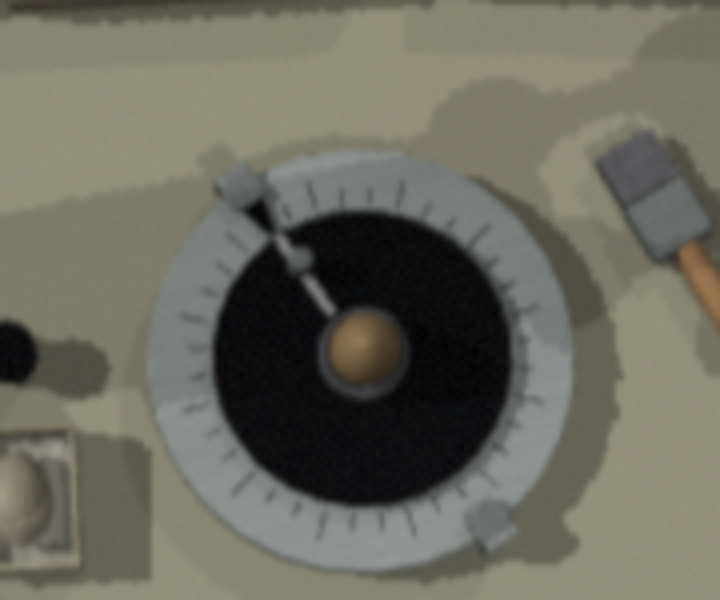

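The mark's end meets the pointer tip at crop (277,236). The mark is at 33.8° and the pointer at 34.0°, well within 2.2°. The egg is upright and the arm is clear, so I'm handing in.

```bash
python3 -c "
from workcell import bot
print(bot.job_done())"
```

```text
the job is handed in; nothing more can be done
None
```

I pushed the dial round by its peg until the index mark was within about 0.2° of the dark pointer by camera, with the egg still upright in its cup and the arm clear, and handed the job in at about 25 s; the hand-in call returned no verdict.

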